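Make up two specimen collection kits

ROBOT

A 6-joint arm with a two-finger parallel gripper is mounted at the origin on the work surface. World frame = base frame: x ahead of the robot, y to its left, z up, the work surface at z = 0. Lengths are in m, angles in rad, forces in N, time in s.
With the tool pointing down it reaches from about 0.425 to 0.925 m from the base axis. Payload 12.5 kg.
Tool frame: the origin (TCP) lies at the very end of the fingers, on their centre line; the grasp point (between the pads) lies 19 mm behind it; z points along the fingers, y is the line along which they close (so a half turn about z gives the same grasp; the last joint's range is limited). The gripper opens to 85 mm and grips with 20 to 120 N. Pads are 22 mm wide; open, the fingers measure 114 mm over their backs; the gripper's body (76 mm by 85 mm) begins 54 mm behind the grasp point. The pads swing forward as they close: fully open they stand 13 mm farther back than shut.
Start: joints at [1.229, 0.491, 1.559, -0, 1.092, -0.106], TCP at [0.146, 0.608, 0.231] pointing down, gripper open.
Joint ranges: [-3.1, 3.1], [-0.84, 2.19], [0.05, 2.79], [-1.13, 4.28], [0.06, 2.93], [-2.69, 2.69]. Speed limits (rad/s): [2.22, 2.22, 2.79, 3.14, 3.14, 3.14].

INTERFACE

Orientations are given as a unit quaternion [x, y, z, w].
In Python, from rig import monitor, capture, order gives the robot as it stands.
- The arm moves only by the tool step_arm, never from a script. Its argument "plan" is a list of rows, each an object with "offset": the shift along the tool's x, y, z in mm, a list of three; "turn": the turn, a rotation vector about the tool's x, y, z in rad, a list of three. A call has 1 to 12 rows; each row shifts and turns the commanded pose from where the row before left it, along the tool's axes as they then stand; what a row does not reach is not made up. A row lasts 1/8 s, in which the tool goes at most 62.5 mm and 10.7 degrees, less where a joint would pass 70% of its speed; a pose out of reach is approached as far as the arm can. A call with a gripper value outside its range is refused whole. "gripper" is the opening, from 0 (shut) to 1 (fully open), set as the call begins (left out, the last holds). The fingers move at their own pace and stop on an object; the grip force is fixed at half the most. Time passes only in rows, so rows that do not move let the fingers close. It gives the time, the measured TCP pose, the force, the opening and the grip force at its end, in the units of the state.
- monitor.state(): the state, without advancing time (a new reading comes with each control period).
- capture(name): name is "scene" or "top"; returns a dict with "color" (420x560x3 uint8, red, green, blue), "intrinsics" (3x3 intrinsics, pixels), "xyz" and "rotation" of the camera in the world. Camera axes: x right, y down, z forward; pixel columns grow to the right and rows downward; lengths in m; the calibration is good to about 2 mm. A picture is of the moment at which its call begins. There is no depth.
- order.hand_in(): hands the job in; it is judged then, once.
The state is a dict: "time_s": time; "joint_pos": joint angles; "joint_velocities": joint speeds; "joint_efforts": joint torques, N m; "tcp_pos": TCP position; "ee_rot": TCP orientation; "contact_force": force on the tool from outside, world axes, zero at the start; "ft_torque": the same for the moment, N m; "opening": finger opening in m; "grip_force": force on a finger pad.
Only numpy, scipy, OpenCV 4.12 (cv2) and the standard library are available. Lean on these libraries where they do the work, as an engineer would, in place of code of your own. Each camera call takes 0.05 s, during which the arm holds its last target. There are 200 camera calls.

TASK

Make up the two collection kits on the lab bench: the tray with three compartments gets a slide mailer in its long compartment, and the wide specimen cup and the dropper bottle in its two square ones, one in each, whichever way round; the tray with two compartments gets the other slide mailer in its narrower compartment and the small sample pot in its wider one. Stand everything right way up on the compartment floors, without tipping the cup, pot or bottle over on the way, and leave the tally counter and the amber bottle where they are.

Things in the scene. Friction and masses are not known exactly. Their poses are not given: they have to be found in the camera images.
- tray_three: loose aluminium kit tray, 0.6 kg, 148 (x) by 164 mm (y), walls 4 mm thick, 12 mm high, floor 4 mm thick. Origin: centre of underside; z up. Long compartment, inside 60 (x) by 156 mm (y), centred at x -40, y 0 mm; two square ones, inside 76 by 76 mm, centred at x +32, y +40 and x +32, y -40 mm. Yaw within 20 degrees or so.
- tray_two: loose aluminium kit tray, 0.6 kg, 150 (x) by 116 mm (y), walls 4 mm thick, 12 mm high, floor 4 mm thick. Origin: centre of underside; z up. Narrower compartment (for a mailer), inside 54 (x) by 108 mm (y), centred at x -44, y 0 mm; wider one (for the pot), inside 84 by 108 mm, centred at x +29, y 0 mm. Yaw within 20 degrees or so.
- cup: wide specimen cup with its screw lid on, plain white, 68 mm high, body 52 mm and lid 54 mm in diameter (lid from 53 to 68 mm up), standing, 60 g. Origin: centre of the underside; z up.
- pot: small sample pot with its lid on, plain white, 42 mm high, body 36 mm and lid 38 mm in diameter (lid from 30 to 42 mm up), standing, 35 g. Origin: centre of the underside; z up.
- dropper: slim dropper bottle, plain white, 72 mm high: body 28 mm in diameter up to 44 mm, then a thin neck (15 mm) and pointed cap; standing, 30 g. Origin: centre of the underside; z up.
- mailer1: slide mailer, a flat closed white plastic box, 84 long (x) by 32 wide (y) by 28 mm high, 50 g, lying flat on the bench; the two mailers are identical and either may go in either tray. Origin: centre of the underside; x along its length, z up.
- mailer2: slide mailer, a flat closed white plastic box, 84 long (x) by 32 wide (y) by 28 mm high, 50 g, lying flat on the bench; the two mailers are identical and either may go in either tray. Origin: centre of the underside; x along its length, z up.
- tally: steel tally counter, a bystander to leave alone: round, 42 mm in diameter, 22 mm high, with a small lug and a knob, standing among the stock; loose. Origin: centre of the underside.
- reagent: amber glass bottle with a black cap, a bystander to leave alone: 60 mm in diameter, 80 mm high, beyond the left-hand (+y) tray; loose. Origin: centre of the underside.
Not all that is in view belongs to the job. What is shaped like the pot but green or pink is not meant. Leave any pink look-alike of the mailer1 alone.

How it is judged:
At the end, for the whole second after the job is handed in: A mailer flat in each mailer compartment, the cup and bottle each in its own square compartment, the pot in the wider one: each on the compartment floor and wholly inside it (play: cup 10 mm, mailers 11 mm or more, pot and bottle 23 mm), level within 0.12 rad, at rest (((x of cup in the frame of tray_three between 0.018 and 0.046 m and y of cup in the frame of tray_three between 0.026 and 0.054 m and z of cup in the frame of tray_three between 0.001 and 0.007 m and angle between each of cup, dropper's own z axis and vertical below 0.12 rad and x of dropper in the frame of tray_three between 0.006 and 0.058 m and y of dropper in the frame of tray_three between -0.066 and -0.014 m and z of dropper in the frame of tray_three between 0.001 and 0.007 m) or (x of cup in the frame of tray_three between 0.018 and 0.046 m and y of cup in the frame of tray_three between -0.054 and -0.026 m and z of cup in the frame of tray_three between 0.001 and 0.007 m and angle between each of cup, dropper's own z axis and vertical below 0.12 rad and x of dropper in the frame of tray_three between 0.006 and 0.058 m and y of dropper in the frame of tray_three between 0.014 and 0.066 m and z of dropper in the frame of tray_three between 0.001 and 0.007 m)) and ((x of mailer1 in the frame of tray_three between -0.056 and -0.024 m and y of mailer1 in the frame of tray_three between -0.038 and 0.038 m and z of mailer1 in the frame of tray_three between 0.001 and 0.007 m and angle between each of mailer1, mailer2's own z axis and vertical below 0.12 rad and x of mailer2 in the frame of tray_two between -0.057 and -0.031 m and y of mailer2 in the frame of tray_two between -0.015 and 0.015 m and z of mailer2 in the frame of tray_two between 0.001 and 0.007 m) or (x of mailer2 in the frame of tray_three between -0.056 and -0.024 m and y of mailer2 in the frame of tray_three between -0.038 and 0.038 m and z of mailer2 in the frame of tray_three between 0.001 and 0.007 m and angle between each of mailer2, mailer1's own z axis and vertical below 0.12 rad and x of mailer1 in the frame of tray_two between -0.057 and -0.031 m and y of mailer1 in the frame of tray_two between -0.015 and 0.015 m and z of mailer1 in the frame of tray_two between 0.001 and 0.007 m)) and x of pot in the frame of tray_two between 0.004 and 0.054 m and y of pot in the frame of tray_two between -0.038 and 0.038 m and z of pot in the frame of tray_two between 0.001 and 0.007 m and angle between pot's own z axis and vertical below 0.12 rad and linear speed of each of cup, pot, dropper, mailer1, mailer2, tray_three, tray_two below 0.02 m/s); the robot touches nothing.
It fails at once if the cup, the pot or the dropper bottle is tipped over (angle between any of cup, pot, dropper's own z axis and vertical above 0.8 rad).
It fails at once if the tally counter or the amber bottle is moved by more than 20 mm (distance of any of tally, reagent from where it was at the start of the episode above 0.02 m).
It also fails if it takes over 118 s, if anything falls off the work surface, if the arm or the gripper's body presses on something with over 40 N, if the wrist force passes 120 N, or if a joint passes its speed limit or range.

## Working session

There is one attempt and no reset: what is moved stays moved. The work goes in short steps, Python scripts to look and compute and a tool call to move; the robot and the scene stay as the last step left them, time stands still between calls to the robot, and variables do not carry over. Pictures are saved under pics/ and viewed, at most 14 in all, crops included, and the job is handed in when it is done.

Besides the shell and the picture viewer there is one more tool, called after "Emit:" as name(argument=value, ...), one argument or row to a line, values as JSON. step_arm: Moves the arm, as the interface text tells. Its arguments: {"type":"object","properties":{"plan":{"type":"array"},"gripper":{"type":"number"}},"required":["plan"]}

```bash
mkdir -p pics; python3 - <<'E'
from rig import monitor,capture
import cv2,numpy as np
for n in("scene","top"):
    c=capture(n); cv2.imwrite(f"pics/{n}0.png",cv2.resize(c["color"][:,:,::-1],(800,600),interpolation=cv2.INTER_CUBIC)); cv2.imwrite(f"pics/{n}0_raw.png",c["color"][:,:,::-1])
    print(n,c["intrinsics"],c["xyz"],c["rotation"])
s=monitor.state();print(s)
E
```

```text
scene [[537.8323266   0.        278.656032 ]
 [  0.        537.8323266 204.6835517]
 [  0.          0.          1.       ]] [1.23313127 0.15998962 0.78124749] [ 0.58217605  0.71646725 -0.29550421 -0.24581087]
top [[383.77669707   0.         281.52999577]
 [  0.         383.77669707 213.95940521]
 [  0.           0.           1.        ]] [0.46563104 0.01484175 0.92612095] [-0.70561467  0.70822911 -0.02274017 -0.0015352 ]
{'time_s': 0.1, 'joint_pos': array([ 1.22937051e+00,  4.91476033e-01,  1.55938309e+00,  1.10104489e-05,
        1.09169608e+00, -1.05580624e-01]), 'joint_velocities': array([ 2.23521354e-05, -1.30967103e-03, -1.95697058e-03, -2.50498309e-04,
        2.56255190e-04,  6.44828967e-04]), 'joint_efforts': array([ 2.63964488e-03, -6.19448590e+01, -2.62022209e+01, -1.50821379e-04,
        2.98714614e-03, -2.58095173e-05]), 'tcp_pos': array([0.1459385 , 0.60752199, 0.23080249]), 'ee_rot': array([ 1.17651995e-01,  9.93054770e-01, -4.68221025e-04, -1.11435729e-04]), 'contact_force': array([ 0.16341702, -0.25740252, -0.11110795]), 'ft_torque': array([-3.96965100e-02, -3.70410311e-05,  5.53477329e-02]), 'grip_force': 0.0, 'opening': 0.08541672814759513}
```

View pics/top0.png

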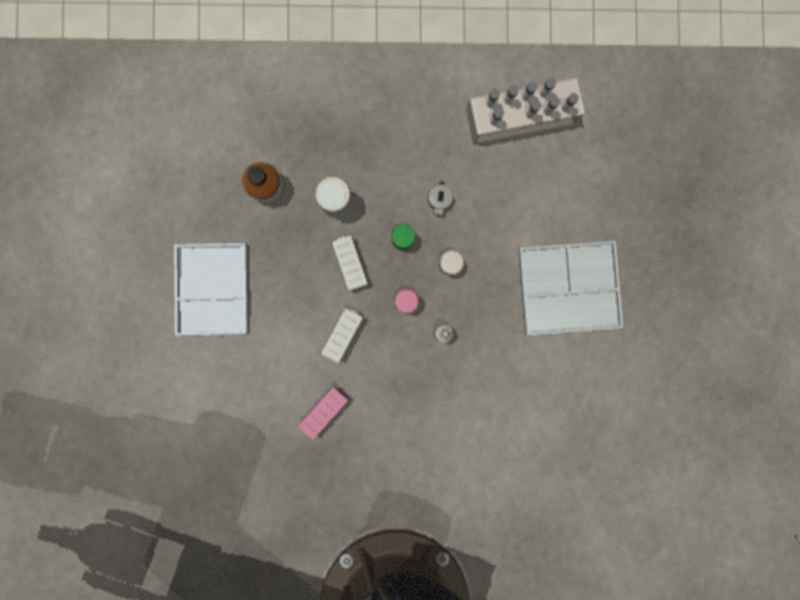

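View pics/scene0.png

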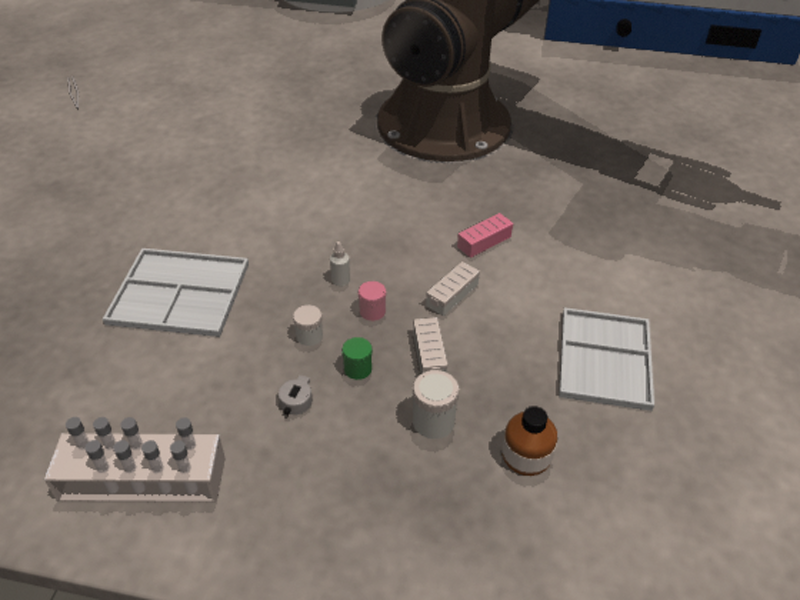

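Look-alikes (top view, pixels at 800x600):
- **Pot:** white (452,263), against green (403,236) and pink (406,301). I choose the white one.
- **Mailers:** white (350,263) and (342,336), against pink (324,413). I choose the two white ones.
- **Cup:** (333,194).
- **Dropper:** (444,334).

Next, close crops.

```bash
python3 - <<'E'
import cv2
im=cv2.imread("pics/top0_raw.png")
a=im[115:285,215:343]; cv2.imwrite("pics/cA.png",cv2.resize(a,None,fx=3.5*1.0,fy=3.5,interpolation=cv2.INTER_CUBIC))
t=cv2.hconcat([im[160:245,112:184],im[160:245,358:446]]); cv2.imwrite("pics/cB.png",cv2.resize(t,None,fx=5,fy=5,interpolation=cv2.INTER_CUBIC))
E
```

```text
(no output)
```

View pics/cA.png

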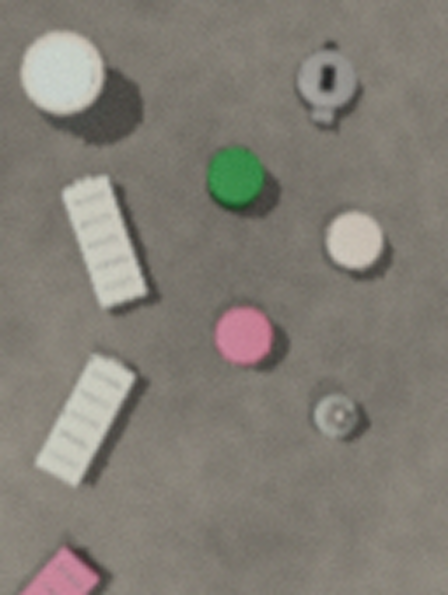

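View pics/cB.png

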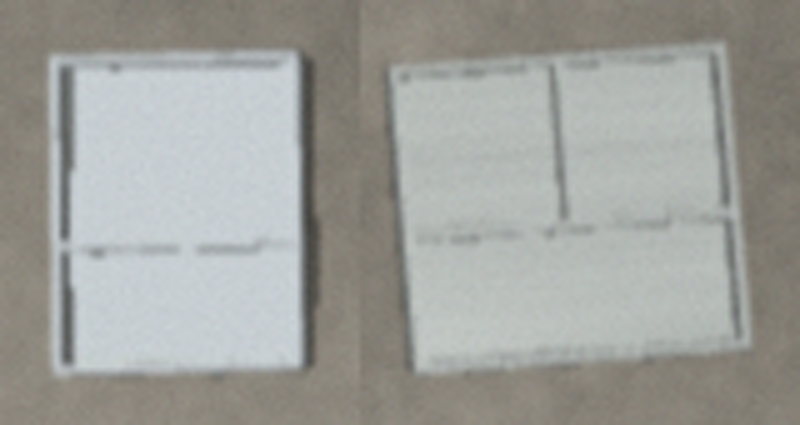

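Crop A (origin raw (215,115), x3.5) shows:
- cup lid centre at (63,73)
- white pot at (355,240)
- dropper body at (335,417)
- mailer A corners at (63,190), (107,177), (147,298), (102,310)
- mailer B corners at (100,353), (143,374), (77,487), (36,465)

Crop B shows the tray rim corners. tray_two has its wide compartment towards +x, and tray_three has its squares towards +x, with the long compartment on the -x side in both pictures.

```bash
cat > h.py <<'E'
import numpy as np
from scipy.spatial.transform import Rotation as R
K=np.array([[383.77669707,0,281.52999577],[0,383.77669707,213.95940521],[0,0,1]])
C=np.array([0.46563104,0.01484175,0.92612095]); RC=R.from_quat([-0.70561467,0.70822911,-0.02274017,-0.0015352])
def pt(u,v,z):
    d=RC.apply(np.linalg.solve(K,[u,v,1])); return (C+d*(z-C[2])/d[2])[:2]
A=lambda u,v,z:pt(215+(u+.5)/3.5-.5,115+(v+.5)/3.5-.5,z)
def rect(c):
    import cv2
    (m,s,a)=cv2.minAreaRect((np.array(c)*1000).astype(np.float32)); return np.array(m),s
def go(x,y,z,phi):
    "turn about tool z, then offset (mm) in tool axes afterwards"
    from rig import monitor
    s=monitor.state(); r=R.from_quat(s["ee_rot"]); ey=r.apply([0,1,0]); a=np.arctan2(ey[1],ey[0])
    d=min([phi+k*np.pi-a for k in range(-3,4) if abs(np.arctan2(y,x)-(phi+k*np.pi))<2.4],key=abs)
    ez=r.apply([0,0,1]); c=phi+np.round((a+d-phi)/np.pi)*np.pi
    f=np.array([[np.sin(c),-np.cos(c),0],[np.cos(c),np.sin(c),0],[0,0,-1]])
    o=f@(np.array([x,y,z])-s["tcp_pos"])*1000
    print("t",round(s["time_s"],2),"turn",round(-d,3),"off",o.round(1),"tcp",s["tcp_pos"].round(4),"tilt",ez.round(3),"j",s["joint_pos"].round(2))
E
cat > m.py <<'E'
from h import *
print("cup",A(63,73,.068),"pot",A(355,240,.042),"drop",A(335,417,.044),A(341,413,.072),"tally",A(327,80,.022))
for n,c in dict(mA=[(63,190),(107,177),(147,298),(102,310)],mB=[(100,353),(143,374),(77,487),(36,465)]).items():
    p=np.array([A(u,v,.028) for u,v in c]); d=p[[2,3]]-p[[1,0]]; d=d.sum(0)
    print(n,p.mean(0),"len angle",np.arctan2(d[1],d[0]),"L",np.linalg.norm(d)/2)
B=lambda u,v,o:pt(o+(u+.5)/5-.5,160+(v+.5)/5-.5,.012)
for n,c,o in(("two",[(50,58),(300,50),(303,372),(56,374)],112),("three",[(390,67),(724,43),(750,347),(415,372)],286)):
    p=np.array([B(u,v,o) for u,v in c]); d=(p[0]+p[1]-p[2]-p[3]); e=(p[0]+p[3]-p[1]-p[2])
    a=np.arctan2(d[1],d[0]); b=np.arctan2(-e[0],e[1]); w=(a+b)/2; m=p.mean(0); print(n,m,a,b,np.linalg.norm(d)/2,np.linalg.norm(e)/2)
    M=np.array([[np.cos(w),-np.sin(w)],[np.sin(w),np.cos(w)]])
    for q in ([(-.044,0),(.029,0)] if n=="two" else [(-.04,0),(.032,.04),(.032,-.04)]): print("  ",q,m+M@q)
E
python3 m.py; python3 -c "
from h import *;go(.5,.1,.2,1.57)"
```

```text
cup [0.66768722 0.09425358] pot [ 0.56317958 -0.09602799] drop [ 0.44615183 -0.08175748] [ 0.44929765 -0.08254389] tally [ 0.67442261 -0.08019555]
mA [0.56231864 0.07018961] len angle -2.827697492554222 L 0.08496478742708137
mB [0.4448587  0.08075364] len angle 2.6165253774811266 L 0.08621156635345631
two [0.52171034 0.30045758] 0.020078548553166087 0.018330107463989758 0.15070035194139772 0.11588470219529964
   (-0.044, 0) [0.47771846 0.29961264]
   (0.029, 0) [0.550705   0.30101447]
three [ 0.52343451 -0.30186085] 0.07087144584136387 0.07032015187676086 0.14751560081015502 0.16376630399119965
   (-0.04, 0) [ 0.48353414 -0.30468233]
   (0.032, 0.04) [ 0.55253331 -0.25970329]
   (0.032, -0.04) [ 0.55817629 -0.33950402]
t 0.1 turn -0.235 off [ 354.5 -507.2   30.8] tcp [0.1459 0.6075 0.2308] tilt [-0.    -0.001 -1.   ] j [ 1.23  0.49  1.56  0.    1.09 -0.11]
```

```bash
python3 -c "
from h import *;go(.5623,.0702,.13,1.885)"
```

```text
t 0.1 turn -0.55 off [ 229.9 -639.7  100.8] tcp [0.1459 0.6075 0.2308] tilt [-0.    -0.001 -1.   ] j [ 1.23  0.49  1.56  0.    1.09 -0.11]
```

Emit:
step_arm(
  plan=[
    {"offset": [0,0,0],"turn": [0,0,-0.1833]},
    {"offset": [0,0,0],"turn": [0,0,-0.1833]},
    {"offset": [0,0,0],"turn": [0,0,-0.1833]},
    {"offset": [16.4,-45.7,0],"turn": [0,0,0]},
    {"offset": [16.4,-45.7,0],"turn": [0,0,0]},
    {"offset": [16.4,-45.7,0],"turn": [0,0,0]},
    {"offset": [16.4,-45.7,0],"turn": [0,0,0]},
    {"offset": [16.4,-45.7,0],"turn": [0,0,0]},
    {"offset": [16.4,-45.7,0],"turn": [0,0,0]},
    {"offset": [16.4,-45.7,0],"turn": [0,0,0]},
    {"offset": [16.4,-45.7,0],"turn": [0,0,0]},
    {"offset": [16.4,-45.7,0],"turn": [0,0,0]},
  ],
  gripper=0.8,
)

```text
time_s: 1.6
tcp_pos: [0.1321, 0.1697, 0.2312]
ee_rot: [-0.157, 0.988, -0.0, 0.0]
contact_force: [1.3, 0.1, -0.1]
opening: 0.0685
grip_force: 0.0
```

Emit:
step_arm(
  plan=[
    {"offset": [16.4,-45.7,0],"turn": [0,0,0]},
    {"offset": [16.4,-45.7,0],"turn": [0,0,0]},
    {"offset": [16.4,-45.7,30],"turn": [0,0,0]},
    {"offset": [16.4,-45.7,30],"turn": [0,0,0]},
    {"offset": [0,0,40],"turn": [0,0,0]},
    {"offset": [0,0,0],"turn": [0,0,0]},
    {"offset": [0,0,0],"turn": [0,0,0]},
  ],
  gripper=0.8,
)

```text
time_s: 2.48
tcp_pos: [0.1369, 0.0429, 0.1599]
ee_rot: [-0.157, 0.988, 0.0, -0.0]
contact_force: [0.2, -0.5, 1.4]
opening: 0.0683
grip_force: 0.0
```

```bash
python3 -c "
from h import *;go(.5623,.0702,.009,1.885)"
```

```text
t 2.48 turn 0.001 off [ 413.  -105.5  150.9] tcp [0.1369 0.0429 0.1599] tilt [-0.001  0.    -1.   ] j [-0.17 -0.11  2.66  0.    0.6  -2.06]
```

```bash
sed -i 's/\[\[np.sin(c),-np.cos(c),0\]/[[-np.sin(c),np.cos(c),0]/' h.py; python3 -c "
from h import *;go(.5623,.0702,.13,1.885)"
```

```text
t 2.48 turn 0.001 off [-413.  -105.5   29.9] tcp [0.1369 0.0429 0.1599] tilt [-0.001  0.    -1.   ] j [-0.17 -0.11  2.66  0.    0.6  -2.06]
```

My x-axis sign was wrong in the helper. It is fixed now, and nothing was touched.

Emit:
step_arm(
  plan=[
    {"offset": [-41.3,-10.5,0],"turn": [0,0,0]},
    {"offset": [-41.3,-10.5,0],"turn": [0,0,0]},
    {"offset": [-41.3,-10.5,0],"turn": [0,0,0]},
    {"offset": [-41.3,-10.5,0],"turn": [0,0,0]},
    {"offset": [-41.3,-10.5,0],"turn": [0,0,0]},
    {"offset": [-41.3,-10.5,0],"turn": [0,0,0]},
    {"offset": [-41.3,-10.5,0],"turn": [0,0,0]},
    {"offset": [-41.3,-10.5,0],"turn": [0,0,0]},
    {"offset": [-41.3,-10.5,0],"turn": [0,0,0]},
    {"offset": [-41.3,-10.5,0],"turn": [0,0,0]},
    {"offset": [0,0,30],"turn": [0,0,0]},
    {"offset": [0,0,0],"turn": [0,0,0]},
  ],
  gripper=0.8,
)

```text
time_s: 3.98
tcp_pos: [0.5615, 0.0719, 0.1301]
ee_rot: [-0.158, 0.987, 0.0, -0.001]
contact_force: [-0.3, -0.2, 0.9]
opening: 0.0679
grip_force: 0.0
```

```bash
python3 -c "
from h import *;go(.5623,.0702,.009,1.885)
from rig import capture
import cv2
cv2.imwrite('pics/s1.png',cv2.resize(capture('scene')['color'][120:330,180:460,::-1],(700,525),interpolation=cv2.INTER_CUBIC))"
```

```text
t 3.98 turn 0.002 off [ -0.3  -1.8 121.1] tcp [0.5615 0.0719 0.1301] tilt [-0.002  0.    -1.   ] j [ 0.01  0.53  1.81  0.    0.8  -1.88]
```

View pics/s1.png

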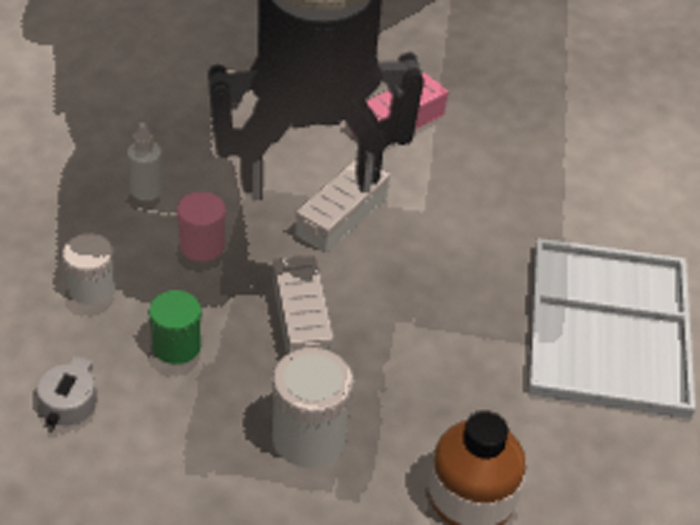

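Emit:
step_arm(
  plan=[
    {"offset": [0,-1.8,40],"turn": [0,0,0]},
    {"offset": [0,0,40],"turn": [0,0,0]},
    {"offset": [0,0,25],"turn": [0,0,0]},
    {"offset": [0,0,16],"turn": [0,0,0]},
    {"offset": [0,0,0],"turn": [0,0,0]},
    {"offset": [0,0,0],"turn": [0,0,0]},
  ],
  gripper=0.8,
)

```text
time_s: 4.78
tcp_pos: [0.5634, 0.0688, 0.0096]
ee_rot: [-0.157, 0.988, -0.0, 0.001]
contact_force: [-0.1, -0.8, -0.9]
opening: 0.068
grip_force: 0.0
```

Emit:
step_arm(
  plan=[
    {"offset": [0,0,0],"turn": [0,0,0]},
    {"offset": [0,0,0],"turn": [0,0,0]},
    {"offset": [0,0,0],"turn": [0,0,0]},
    {"offset": [0,0,0],"turn": [0,0,0]},
    {"offset": [0,0,0],"turn": [0,0,0]},
  ],
  gripper=0.2,
)

```text
time_s: 5.4
tcp_pos: [0.563, 0.0687, 0.0091]
ee_rot: [-0.156, 0.988, -0.0, 0.001]
contact_force: [-1.7, 0.5, 8.1]
opening: 0.0308
grip_force: 60.3
```

Emit:
step_arm(
  plan=[
    {"offset": [0,0,-10],"turn": [0,0,0]},
    {"offset": [0,0,-40],"turn": [0,0,0]},
    {"offset": [0,0,-50],"turn": [0,0,0]},
    {"offset": [0,0,-40],"turn": [0,0,0]},
    {"offset": [0,0,0],"turn": [0,0,0]},
  ],
  gripper=0.2,
)

```text
time_s: 6.02
tcp_pos: [0.5638, 0.0687, 0.1516]
ee_rot: [-0.156, 0.988, -0.0, 0.003]
contact_force: [0.5, 0.3, -1.7]
opening: 0.0307
grip_force: 59.5
```

```bash
python3 -c "
from h import *;go(.4777,.2996,.1,.019)"
```

```text
t 6.03 turn 1.866 off [232.5 -81.7  51.6] tcp [0.5638 0.0687 0.1516] tilt [ 0.006  0.    -1.   ] j [ 0.    0.5   1.79  0.    0.84 -1.88]
```

Emit:
step_arm(
  plan=[
    {"offset": [0,0,0],"turn": [0,0,0.1696]},
    {"offset": [0,0,0],"turn": [0,0,0.1696]},
    {"offset": [0,0,0],"turn": [0,0,0.1696]},
    {"offset": [0,0,0],"turn": [0,0,0.1696]},
    {"offset": [0,0,0],"turn": [0,0,0.1696]},
    {"offset": [0,0,0],"turn": [0,0,0.1696]},
    {"offset": [0,0,0],"turn": [0,0,0.1696]},
    {"offset": [0,0,0],"turn": [0,0,0.1696]},
    {"offset": [0,0,0],"turn": [0,0,0.1696]},
    {"offset": [0,0,0],"turn": [0,0,0.1696]},
    {"offset": [0,0,0],"turn": [0,0,0.1696]},
  ],
)

```text
time_s: 7.4
tcp_pos: [0.5622, 0.0686, 0.1473]
ee_rot: [0.702, 0.712, -0.001, -0.001]
contact_force: [-0.1, -0.1, 0.3]
opening: 0.0308
grip_force: 59.5
```

Emit:
step_arm(
  plan=[
    {"offset": [38.7,-13.6,0],"turn": [0,0,0]},
    {"offset": [38.7,-13.6,0],"turn": [0,0,0]},
    {"offset": [38.7,-13.6,0],"turn": [0,0,0]},
    {"offset": [38.7,-13.6,0],"turn": [0,0,0]},
    {"offset": [38.7,-13.6,0],"turn": [0,0,0]},
    {"offset": [38.7,-13.6,0],"turn": [0,0,0]},
    {"offset": [0,0,30],"turn": [0,0,0]},
    {"offset": [0,0,20],"turn": [0,0,0]},
    {"offset": [0,0,0],"turn": [0,0,0]},
    {"offset": [0,0,0],"turn": [0,0,0]},
  ],
)

```text
time_s: 8.65
tcp_pos: [0.4768, 0.2992, 0.0985]
ee_rot: [0.7, 0.714, 0.0, -0.0]
contact_force: [0.3, -0.2, -0.5]
opening: 0.0307
grip_force: 59.5
```

```bash
python3 -c "
from h import *;go(.4777,.2996,.014,.019)
from rig import capture
import cv2
c=capture('top')['color'][:,:,::-1]
s=capture('scene')['color'][:,:,::-1]
cv2.imwrite('pics/s2.png',cv2.hconcat([cv2.resize(c[140:280,90:230],(400,400),interpolation=cv2.INTER_CUBIC),cv2.resize(s[180:300,360:480],(400,400),interpolation=cv2.INTER_CUBIC)]))"
```

```text
t 8.65 turn 0.0 off [ 0.4  0.9 84.5] tcp [0.4768 0.2992 0.0985] tilt [ 0.  0. -1.] j [0.44 0.57 1.84 0.   0.73 0.42]
```

View pics/s2.png

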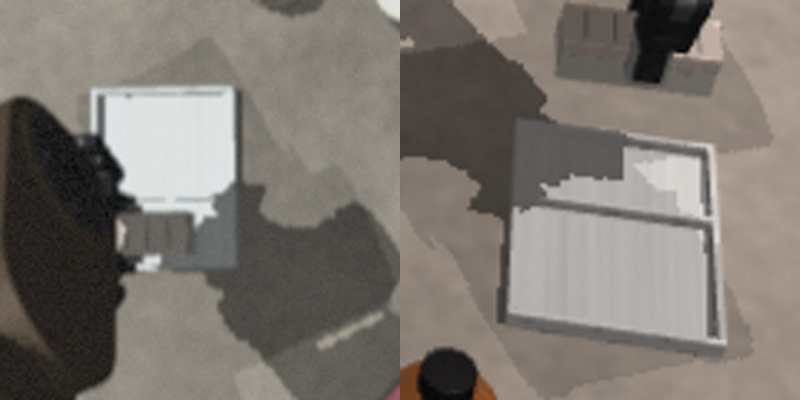

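The mailer hangs level above the narrow compartment at (160,235) in the left half. Lowering it now.

Emit:
step_arm(
  plan=[
    {"offset": [0.4,0.9,40],"turn": [0,0,0]},
    {"offset": [0,0,25],"turn": [0,0,0]},
    {"offset": [0,0,12],"turn": [0,0,0]},
    {"offset": [0,0,7],"turn": [0,0,0]},
    {"offset": [0,0,0],"turn": [0,0,0]},
    {"offset": [0,0,0],"turn": [0,0,0]},
  ],
)

```text
time_s: 9.5
tcp_pos: [0.4779, 0.2998, 0.015]
ee_rot: [0.7, 0.714, 0.001, 0.0]
contact_force: [-0.1, 0.4, 0.6]
opening: 0.0308
grip_force: 59.5
```

Emit:
step_arm(
  plan=[
    {"offset": [0,0,0],"turn": [0,0,0]},
    {"offset": [0,0,0],"turn": [0,0,0]},
    {"offset": [0,0,-5],"turn": [0,0,0]},
    {"offset": [0,0,-40],"turn": [0,0,0]},
    {"offset": [0,0,-40],"turn": [0,0,0]},
    {"offset": [0,0,-40],"turn": [0,0,0]},
    {"offset": [0,0,0],"turn": [0,0,0]},
  ],
  gripper=0.55,
)

```text
time_s: 10.38
tcp_pos: [0.4785, 0.3002, 0.1423]
ee_rot: [0.7, 0.714, 0.003, 0.001]
contact_force: [0.1, 0.2, -0.2]
opening: 0.0469
grip_force: 0.0
```

```bash
python3 -c "
from h import *;go(.4449,.0808,.1,2.6165-1.5708)"
```

```text
t 10.38 turn -1.026 off [ -80.9 -206.7   42.3] tcp [0.4785 0.3002 0.1423] tilt [ 0.005  0.002 -1.   ] j [0.44 0.51 1.81 0.   0.82 0.42]
```

Emit:
step_arm(
  plan=[
    {"offset": [0,0,0],"turn": [0,0,-0.171]},
    {"offset": [0,0,0],"turn": [0,0,-0.171]},
    {"offset": [0,0,0],"turn": [0,0,-0.171]},
    {"offset": [0,0,0],"turn": [0,0,-0.171]},
    {"offset": [0,0,0],"turn": [0,0,-0.171]},
    {"offset": [0,0,0],"turn": [0,0,-0.171]},
  ],
  gripper=0.75,
)

```text
time_s: 11.12
tcp_pos: [0.4772, 0.2995, 0.1383]
ee_rot: [0.257, 0.966, -0.0, -0.001]
contact_force: [-0.7, -0.5, -0.1]
opening: 0.0643
grip_force: 0.0
```

Emit:
step_arm(
  plan=[
    {"offset": [-13.5,-34.5,0],"turn": [0,0,0]},
    {"offset": [-13.5,-34.5,0],"turn": [0,0,0]},
    {"offset": [-13.5,-34.5,0],"turn": [0,0,0]},
    {"offset": [-13.5,-34.5,0],"turn": [0,0,0]},
    {"offset": [-13.5,-34.5,0],"turn": [0,0,0]},
    {"offset": [-13.5,-34.5,0],"turn": [0,0,0]},
    {"offset": [0,0,40],"turn": [0,0,0]},
    {"offset": [0,0,0],"turn": [0,0,0]},
    {"offset": [0,0,0],"turn": [0,0,0]},
  ],
)

```text
time_s: 12.25
tcp_pos: [0.4439, 0.0802, 0.0996]
ee_rot: [0.259, 0.966, -0.0, -0.0]
contact_force: [0.2, -0.1, -0.5]
opening: 0.0641
grip_force: 0.0
```

```bash
python3 -c "
from h import *;go(.4449,.0808,.0095,2.6165-1.5708)"
```

```text
t 12.25 turn 0.0 off [-0.6  1.  90.1] tcp [0.4439 0.0802 0.0996] tilt [-0.001  0.    -1.   ] j [ 0.03  0.46  2.11  0.    0.58 -1.01]
```

Emit:
step_arm(
  plan=[
    {"offset": [-0.6,1,40],"turn": [0,0,0]},
    {"offset": [0,0,30],"turn": [0,0,0]},
    {"offset": [0,0,20],"turn": [0,0,0]},
    {"offset": [0,0,0],"turn": [0,0,0]},
    {"offset": [0,0,0],"turn": [0,0,0]},
  ],
)

```text
time_s: 12.88
tcp_pos: [0.4454, 0.0808, 0.0103]
ee_rot: [0.259, 0.966, 0.0, 0.001]
contact_force: [0.5, -0.6, -0.3]
opening: 0.0636
grip_force: 0.0
```

Emit:
step_arm(
  plan=[
    {"offset": [0,0,0],"turn": [0,0,0]},
    {"offset": [0,0,0],"turn": [0,0,0]},
    {"offset": [0,0,0],"turn": [0,0,0]},
    {"offset": [0,0,0],"turn": [0,0,0]},
    {"offset": [0,0,0],"turn": [0,0,0]},
  ],
  gripper=0.2,
)

```text
time_s: 13.5
tcp_pos: [0.4452, 0.0806, 0.0102]
ee_rot: [0.26, 0.966, 0.0, 0.001]
contact_force: [-1.7, 1.2, 12.4]
opening: 0.0305
grip_force: 59.5
```

Emit:
step_arm(
  plan=[
    {"offset": [0,0,-10],"turn": [0,0,0]},
    {"offset": [0,0,-40],"turn": [0,0,0]},
    {"offset": [0,0,-50],"turn": [0,0,0]},
    {"offset": [0,0,-40],"turn": [0,0,0]},
    {"offset": [0,0,0],"turn": [0,0,0]},
  ],
)

```text
time_s: 14.12
tcp_pos: [0.4457, 0.0806, 0.1522]
ee_rot: [0.26, 0.966, 0.001, 0.003]
contact_force: [-0.0, 0.7, -0.9]
opening: 0.0307
grip_force: 59.9
```

```bash
python3 -c "
from h import *;go(.4835,-.3047,.1,.0706)"
```

```text
t 14.12 turn 0.975 off [-387.    10.5   52.2] tcp [0.4457 0.0806 0.1522] tilt [ 0.006  0.    -1.   ] j [ 0.03  0.36  2.06  0.    0.71 -1.01]
```

Emit:
step_arm(
  plan=[
    {"offset": [0,0,0],"turn": [0,0,0.1625]},
    {"offset": [0,0,0],"turn": [0,0,0.1625]},
    {"offset": [0,0,0],"turn": [0,0,0.1625]},
    {"offset": [0,0,0],"turn": [0,0,0.1625]},
    {"offset": [0,0,0],"turn": [0,0,0.1625]},
    {"offset": [0,0,0],"turn": [0,0,0.1625]},
  ],
)

```text
time_s: 14.88
tcp_pos: [0.4443, 0.0805, 0.1485]
ee_rot: [0.684, 0.73, -0.001, -0.001]
contact_force: [-0.2, -0.4, -0.7]
opening: 0.0304
grip_force: 59.9
```

Emit:
step_arm(
  plan=[
    {"offset": [-43,1.2,0],"turn": [0,0,0]},
    {"offset": [-43,1.2,0],"turn": [0,0,0]},
    {"offset": [-43,1.2,0],"turn": [0,0,0]},
    {"offset": [-43,1.2,0],"turn": [0,0,0]},
    {"offset": [-43,1.2,0],"turn": [0,0,0]},
    {"offset": [-43,1.2,0],"turn": [0,0,0]},
    {"offset": [-43,1.2,0],"turn": [0,0,0]},
    {"offset": [-43,1.2,0],"turn": [0,0,0]},
    {"offset": [-43,1.2,0],"turn": [0,0,0]},
    {"offset": [0,0,45],"turn": [0,0,0]},
    {"offset": [0,0,0],"turn": [0,0,0]},
    {"offset": [0,0,0],"turn": [0,0,0]},
  ],
)

```text
time_s: 16.38
tcp_pos: [0.4829, -0.3045, 0.1048]
ee_rot: [0.682, 0.732, 0.0, -0.0]
contact_force: [-0.4, -0.9, -1.2]
opening: 0.0308
grip_force: 59.9
```

```bash
python3 -c "
from h import *;go(.4835,-.3047,.0155,.0706)"
```

```text
t 16.38 turn 0.0 off [-0.3  0.6 89.3] tcp [ 0.4829 -0.3045  0.1048] tilt [-0.  0. -1.] j [-0.68  0.57  1.82  0.    0.75 -0.75]
```

Emit:
step_arm(
  plan=[
    {"offset": [-0.3,0.6,40],"turn": [0,0,0]},
    {"offset": [0,0,25],"turn": [0,0,0]},
    {"offset": [0,0,15],"turn": [0,0,0]},
    {"offset": [0,0,8.5],"turn": [0,0,0]},
    {"offset": [0,0,0],"turn": [0,0,0]},
    {"offset": [0,0,0],"turn": [0,0,0]},
  ],
)

```text
time_s: 17.12
tcp_pos: [0.4837, -0.3052, 0.0165]
ee_rot: [0.682, 0.732, 0.0, 0.001]
contact_force: [-0.5, 0.4, -0.8]
opening: 0.0307
grip_force: 59.9
```

Emit:
step_arm(
  plan=[
    {"offset": [0,0,0],"turn": [0,0,0]},
    {"offset": [0,0,0],"turn": [0,0,0]},
    {"offset": [0,0,-5],"turn": [0,0,0]},
    {"offset": [0,0,-40],"turn": [0,0,0]},
    {"offset": [0,0,-40],"turn": [0,0,0]},
    {"offset": [0,0,-40],"turn": [0,0,0]},
    {"offset": [0,0,0],"turn": [0,0,0]},
  ],
  gripper=0.55,
)

```text
time_s: 18.0
tcp_pos: [0.4843, -0.3057, 0.1438]
ee_rot: [0.682, 0.732, 0.0, 0.003]
contact_force: [-0.1, -0.5, -0.2]
opening: 0.047
grip_force: 0.0
```

```bash
python3 -c "
from h import *;go(.448,-.0822,.12,1.57)"
```

```text
t 18.0 turn -1.5 off [ 36.5 223.5  23.8] tcp [ 0.4843 -0.3057  0.1438] tilt [ 0.004 -0.003 -1.   ] j [-0.68  0.52  1.79  0.    0.83 -0.75]
```

```bash
python3 -c "
from h import *;go(.4475,-.0822,.12,.0706);print(A(245,335,.042))"
```

```text
t 18.0 turn -0.0 off [225.5 -21.   23.8] tcp [ 0.4843 -0.3057  0.1438] tilt [ 0.004 -0.003 -1.   ] j [-0.68  0.52  1.79  0.    0.83 -0.75]
[ 0.5004016  -0.02280523]
```

Emit:
step_arm(
  plan=[
    {"offset": [37.6,-3.5,0],"turn": [0,0,0]},
    {"offset": [37.6,-3.5,0],"turn": [0,0,0]},
    {"offset": [37.6,-3.5,0],"turn": [0,0,0]},
    {"offset": [37.6,-3.5,0],"turn": [0,0,0]},
    {"offset": [37.6,-3.5,0],"turn": [0,0,0]},
    {"offset": [37.6,-3.5,0],"turn": [0,0,0]},
    {"offset": [0,0,20],"turn": [0,0,0]},
    {"offset": [0,0,0],"turn": [0,0,0]},
    {"offset": [0,0,0],"turn": [0,0,0]},
  ],
  gripper=0.75,
)

```text
time_s: 19.12
tcp_pos: [0.4467, -0.0817, 0.1207]
ee_rot: [0.682, 0.731, -0.0, -0.0]
contact_force: [0.1, 0.3, 0.5]
opening: 0.0641
grip_force: 0.0
```

```bash
python3 -c "
from h import *;go(.4475,-.0822,.012,.0706)
from rig import capture
import cv2
c=capture('top')['color'][:,:,::-1]
s=capture('scene')['color'][:,:,::-1]
cv2.imwrite('pics/s3.png',cv2.hconcat([cv2.resize(c[140:300,110:450],(800,376),interpolation=cv2.INTER_CUBIC)]))
cv2.imwrite('pics/s4.png',cv2.resize(s[140:290,60:340],(800,428),interpolation=cv2.INTER_CUBIC))"
```

```text
t 19.12 turn -0.001 off [ -0.5   0.8 108.7] tcp [ 0.4467 -0.0817  0.1207] tilt [-0.  0. -1.] j [-0.33  0.42  2.08  0.    0.64 -0.4 ]
```

View pics/s3.png

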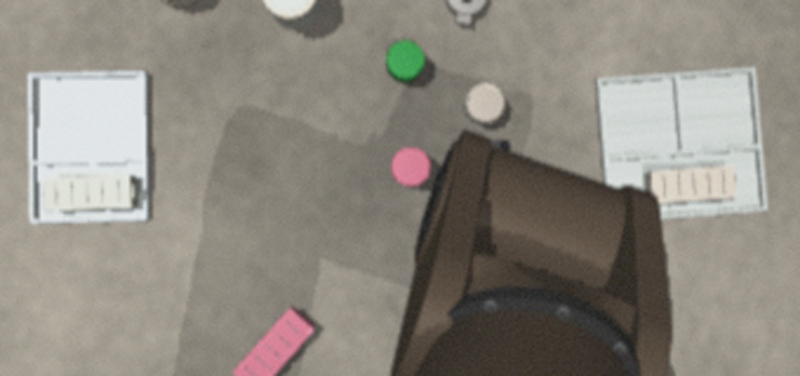

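View pics/s4.png

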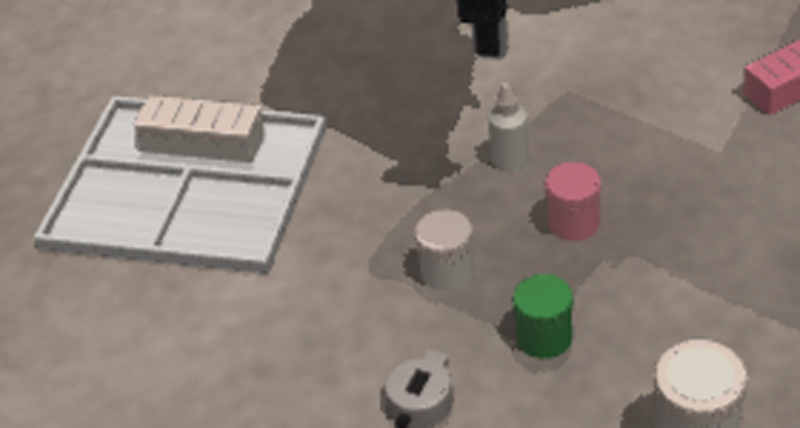

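Both mailers sit flat in their compartments, at (90,193) and (693,185). The dropper stands below the open gripper.

Emit:
step_arm(
  plan=[
    {"offset": [-0.5,0.8,40],"turn": [0,0,0]},
    {"offset": [0,0,35],"turn": [0,0,0]},
    {"offset": [0,0,20],"turn": [0,0,0]},
    {"offset": [0,0,12],"turn": [0,0,0]},
    {"offset": [0,0,0],"turn": [0,0,0]},
    {"offset": [0,0,0],"turn": [0,0,0]},
  ],
)

```text
time_s: 19.98
tcp_pos: [0.4478, -0.0821, 0.0144]
ee_rot: [0.682, 0.731, 0.0, 0.0]
contact_force: [0.2, 0.2, 0.6]
opening: 0.064
grip_force: 0.0
```

Emit:
step_arm(
  plan=[
    {"offset": [0,0,0],"turn": [0,0,0]},
    {"offset": [0,0,0],"turn": [0,0,0]},
    {"offset": [0,0,0],"turn": [0,0,0]},
    {"offset": [0,0,0],"turn": [0,0,0]},
    {"offset": [0,0,0],"turn": [0,0,0]},
    {"offset": [0,0,0],"turn": [0,0,0]},
  ],
  gripper=0.15,
)

```text
time_s: 20.72
tcp_pos: [0.4477, -0.082, 0.0144]
ee_rot: [0.682, 0.732, 0.0, 0.0]
contact_force: [-0.8, 0.1, 9.5]
opening: 0.0263
grip_force: 58.4
```

Emit:
step_arm(
  plan=[
    {"offset": [0,0,-10],"turn": [0,0,0]},
    {"offset": [0,0,-40],"turn": [0,0,0]},
    {"offset": [0,0,-40],"turn": [0,0,0]},
    {"offset": [0,0,-40],"turn": [0,0,0]},
    {"offset": [0,0,0],"turn": [0,0,0]},
  ],
)

```text
time_s: 21.35
tcp_pos: [0.4483, -0.0821, 0.1465]
ee_rot: [0.682, 0.732, 0.001, 0.002]
contact_force: [-0.2, -0.5, -1.0]
opening: 0.0263
grip_force: 59.1
```

```bash
python3 -c "
from h import *;go(.5582,-.3395,.1,.0706)"
```

```text
t 21.35 turn -0.0 off [-264.5   91.5   46.5] tcp [ 0.4483 -0.0821  0.1465] tilt [ 0.005 -0.002 -1.   ] j [-0.33  0.38  2.06  0.    0.7  -0.4 ]
```

Emit:
step_arm(
  plan=[
    {"offset": [-37.8,13.1,0],"turn": [0,0,0]},
    {"offset": [-37.8,13.1,0],"turn": [0,0,0]},
    {"offset": [-37.8,13.1,0],"turn": [0,0,0]},
    {"offset": [-37.8,13.1,0],"turn": [0,0,0]},
    {"offset": [-37.8,13.1,0],"turn": [0,0,0]},
    {"offset": [-37.8,13.1,0],"turn": [0,0,0]},
    {"offset": [-37.8,13.1,0],"turn": [0,0,0]},
    {"offset": [0,0,40],"turn": [0,0,0]},
    {"offset": [0,0,0],"turn": [0,0,0]},
    {"offset": [0,0,0],"turn": [0,0,0]},
  ],
)

```text
time_s: 22.6
tcp_pos: [0.5576, -0.3391, 0.1042]
ee_rot: [0.682, 0.732, 0.0, -0.0]
contact_force: [-1.3, -0.2, 0.4]
opening: 0.0267
grip_force: 59.1
```

```bash
python3 -c "
from h import *;go(.5582,-.3395,.0195,.0706)
from rig import capture
import cv2
s=capture('scene')['color'][:,:,::-1]
cv2.imwrite('pics/s5.png',cv2.resize(s[100:250,40:240],(800,600),interpolation=cv2.INTER_CUBIC))"
```

```text
t 22.6 turn 0.0 off [-0.4  0.6 84.7] tcp [ 0.5576 -0.3391  0.1042] tilt [-0.  0. -1.] j [-0.65  0.67  1.6   0.    0.87 -0.72]
```

View pics/s5.png

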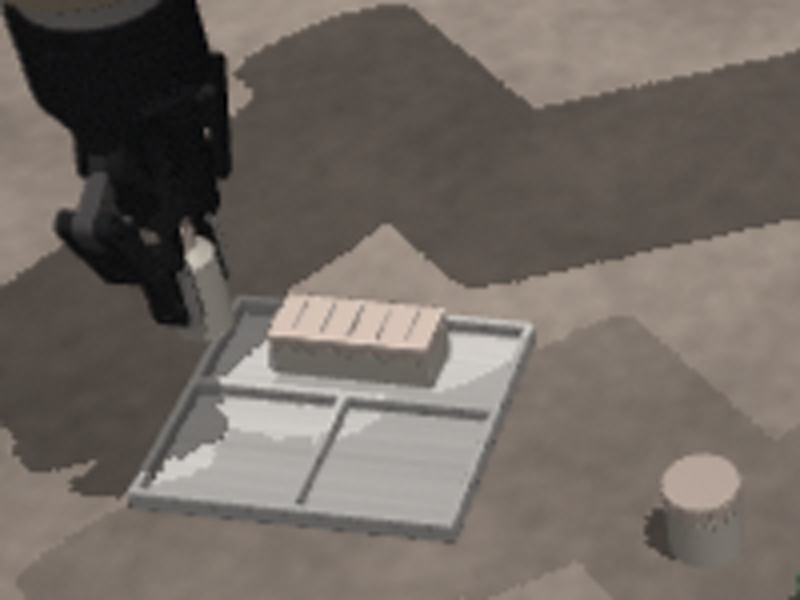

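Emit:
step_arm(
  plan=[
    {"offset": [-0.4,0.6,40],"turn": [0,0,0]},
    {"offset": [0,0,25],"turn": [0,0,0]},
    {"offset": [0,0,13],"turn": [0,0,0]},
    {"offset": [0,0,6.5],"turn": [0,0,0]},
    {"offset": [0,0,0],"turn": [0,0,0]},
    {"offset": [0,0,0],"turn": [0,0,0]},
  ],
)

```text
time_s: 23.4
tcp_pos: [0.5585, -0.34, 0.0201]
ee_rot: [0.682, 0.732, 0.0, 0.001]
contact_force: [0.0, 0.1, -0.4]
opening: 0.0265
grip_force: 59.1
```

Emit:
step_arm(
  plan=[
    {"offset": [0,0,0],"turn": [0,0,0]},
    {"offset": [0,0,0],"turn": [0,0,0]},
    {"offset": [0,0,0],"turn": [0,0,0]},
    {"offset": [0,0,-30],"turn": [0,0,0]},
    {"offset": [0,0,-40],"turn": [0,0,0]},
    {"offset": [0,0,-40],"turn": [0,0,0]},
    {"offset": [0,0,-40],"turn": [0,0,0]},
    {"offset": [0,0,0],"turn": [0,0,0]},
  ],
  gripper=0.48,
)

```text
time_s: 24.4
tcp_pos: [0.5591, -0.3404, 0.1725]
ee_rot: [0.682, 0.732, 0.0, 0.003]
contact_force: [-0.1, 0.1, -0.8]
opening: 0.041
grip_force: 0.0
```

```bash
python3 -c "
from h import *;go(.5632,-.096,.13,.0706)"
```

```text
t 24.4 turn -0.0 off [243.5  21.4  42.5] tcp [ 0.5591 -0.3404  0.1725] tilt [ 0.005 -0.003 -1.   ] j [-0.65  0.59  1.55  0.    1.   -0.72]
```

Emit:
step_arm(
  plan=[
    {"offset": [40.6,3.6,0],"turn": [0,0,0]},
    {"offset": [40.6,3.6,0],"turn": [0,0,0]},
    {"offset": [40.6,3.6,0],"turn": [0,0,0]},
    {"offset": [40.6,3.6,0],"turn": [0,0,0]},
    {"offset": [40.6,3.6,0],"turn": [0,0,0]},
    {"offset": [40.6,3.6,0],"turn": [0,0,0]},
    {"offset": [0,0,40],"turn": [0,0,0]},
    {"offset": [0,0,40],"turn": [0,0,0]},
    {"offset": [0,0,0],"turn": [0,0,0]},
    {"offset": [0,0,0],"turn": [0,0,0]},
  ],
  gripper=0.75,
)

```text
time_s: 25.65
tcp_pos: [0.5629, -0.0954, 0.0899]
ee_rot: [0.682, 0.731, 0.0, 0.0]
contact_force: [-0.3, 0.7, 1.3]
opening: 0.0641
grip_force: 0.0
```

```bash
python3 -c "
from h import *;go(.5632,-.096,.014,.0706)
from rig import capture
import cv2
s=capture('scene')['color'][:,:,::-1]
cv2.imwrite('pics/s6.png',cv2.resize(s[130:310,60:300],(800,600),interpolation=cv2.INTER_CUBIC))"
```

```text
t 25.65 turn -0.0 off [-0.6  0.3 75.9] tcp [ 0.5629 -0.0954  0.0899] tilt [ 0. -0. -1.] j [-0.28  0.59  1.83  0.    0.72 -0.35]
```

View pics/s6.png

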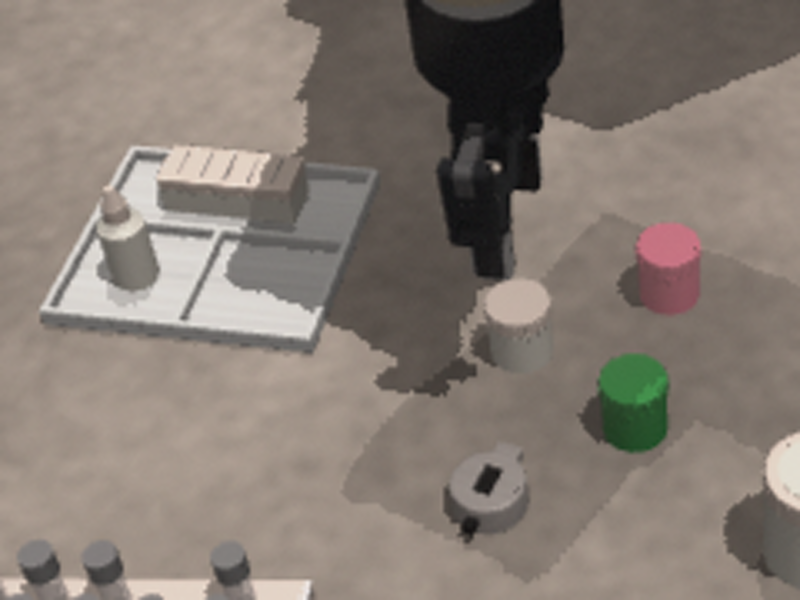

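The dropper stands in the -y square at (130,250). The white pot is below the gripper at (518,325), and I can descend on it.

Emit:
step_arm(
  plan=[
    {"offset": [-0.6,0.3,35],"turn": [0,0,0]},
    {"offset": [0,0,25],"turn": [0,0,0]},
    {"offset": [0,0,16],"turn": [0,0,0]},
    {"offset": [0,0,0],"turn": [0,0,0]},
    {"offset": [0,0,0],"turn": [0,0,0]},
  ],
)

```text
time_s: 26.32
tcp_pos: [0.5634, -0.096, 0.0143]
ee_rot: [0.682, 0.732, 0.0, 0.001]
contact_force: [-0.6, -0.2, -0.3]
opening: 0.0642
grip_force: 0.0
```

Emit:
step_arm(
  plan=[
    {"offset": [0,0,0],"turn": [0,0,0]},
    {"offset": [0,0,0],"turn": [0,0,0]},
    {"offset": [0,0,0],"turn": [0,0,0]},
    {"offset": [0,0,0],"turn": [0,0,0]},
    {"offset": [0,0,0],"turn": [0,0,0]},
  ],
  gripper=0.25,
)

```text
time_s: 26.95
tcp_pos: [0.5633, -0.0959, 0.0143]
ee_rot: [0.682, 0.732, 0.0, 0.001]
contact_force: [-1.7, -0.2, 7.5]
opening: 0.0364
grip_force: 58.9
```

Emit:
step_arm(
  plan=[
    {"offset": [0,0,-10],"turn": [0,0,0]},
    {"offset": [0,0,-40],"turn": [0,0,0]},
    {"offset": [0,0,-50],"turn": [0,0,0]},
    {"offset": [0,0,-50],"turn": [0,0,0]},
    {"offset": [0,0,0],"turn": [0,0,0]},
  ],
)

```text
time_s: 27.58
tcp_pos: [0.5642, -0.0961, 0.1674]
ee_rot: [0.682, 0.732, 0.002, 0.003]
contact_force: [-0.8, -1.1, -1.5]
opening: 0.0358
grip_force: 59.9
```

```bash
python3 -c "
from h import *;go(.5507,.301,.1,.0706)"
```

```text
t 27.57 turn -0.0 off [397.1  14.5  67.4] tcp [ 0.5642 -0.0961  0.1674] tilt [ 0.007 -0.002 -1.   ] j [-0.28  0.49  1.77  0.    0.88 -0.35]
```

Emit:
step_arm(
  plan=[
    {"offset": [39.7,1.4,0],"turn": [0,0,0]},
    {"offset": [39.7,1.4,0],"turn": [0,0,0]},
    {"offset": [39.7,1.4,0],"turn": [0,0,0]},
    {"offset": [39.7,1.4,0],"turn": [0,0,0]},
    {"offset": [39.7,1.4,0],"turn": [0,0,0]},
    {"offset": [39.7,1.4,0],"turn": [0,0,0]},
    {"offset": [39.7,1.4,0],"turn": [0,0,0]},
    {"offset": [39.7,1.4,0],"turn": [0,0,0]},
    {"offset": [39.7,1.4,0],"turn": [0,0,0]},
    {"offset": [39.7,1.4,0],"turn": [0,0,0]},
    {"offset": [0,0,0],"turn": [0,0,0]},
  ],
)

```text
time_s: 28.95
tcp_pos: [0.5481, 0.3032, 0.1622]
ee_rot: [0.681, 0.733, -0.0, -0.0]
contact_force: [-0.5, -0.4, -0.4]
opening: 0.0362
grip_force: 59.9
```

Emit:
step_arm(
  plan=[
    {"offset": [0,0,40],"turn": [0,0,0]},
    {"offset": [0,0,20],"turn": [0,0,0]},
    {"offset": [0,0,0],"turn": [0,0,0]},
    {"offset": [0,0,0],"turn": [0,0,0]},
  ],
)

```text
time_s: 29.45
tcp_pos: [0.5493, 0.3008, 0.1039]
ee_rot: [0.682, 0.731, 0.0, 0.0]
contact_force: [0.8, -0.3, 0.3]
opening: 0.0358
grip_force: 60.0
```

```bash
python3 -c "
from h import *;go(.5507,.301,.0193,.0706)"
```

```text
t 29.45 turn -0.001 off [ 0.1  1.4 84.6] tcp [0.5493 0.3008 0.1039] tilt [ 0.001  0.    -1.   ] j [0.4  0.64 1.68 0.   0.83 0.33]
```

Emit:
step_arm(
  plan=[
    {"offset": [0,1.4,40],"turn": [0,0,0]},
    {"offset": [0,0,25],"turn": [0,0,0]},
    {"offset": [0,0,13],"turn": [0,0,0]},
    {"offset": [0,0,6.5],"turn": [0,0,0]},
    {"offset": [0,0,0],"turn": [0,0,0]},
    {"offset": [0,0,0],"turn": [0,0,0]},
  ],
)

```text
time_s: 30.2
tcp_pos: [0.5508, 0.3015, 0.0197]
ee_rot: [0.682, 0.732, 0.001, 0.0]
contact_force: [0.9, 0.2, 0.1]
opening: 0.0361
grip_force: 60.0
```

Emit:
step_arm(
  plan=[
    {"offset": [0,0,0],"turn": [0,0,0]},
    {"offset": [0,0,0],"turn": [0,0,0]},
    {"offset": [0,0,0],"turn": [0,0,0]},
    {"offset": [0,0,-30],"turn": [0,0,0]},
    {"offset": [0,0,-40],"turn": [0,0,0]},
    {"offset": [0,0,-40],"turn": [0,0,0]},
    {"offset": [0,0,-40],"turn": [0,0,0]},
    {"offset": [0,0,0],"turn": [0,0,0]},
  ],
  gripper=0.58,
)

```text
time_s: 31.2
tcp_pos: [0.5514, 0.3017, 0.1719]
ee_rot: [0.682, 0.732, 0.003, 0.001]
contact_force: [-0.2, 0.6, -0.3]
opening: 0.0493
grip_force: 0.0
```

```bash
python3 -c "
from h import *;go(.6677,.0943,.14,1.57);go(.6677,.0943,.14,.0706)"
```

```text
t 31.2 turn -1.5 off [-116.5 -207.4   31.9] tcp [0.5514 0.3017 0.1719] tilt [ 0.005  0.002 -1.   ] j [0.4  0.56 1.62 0.   0.96 0.33]
t 31.2 turn -0.0 off [-215.1  101.4   31.9] tcp [0.5514 0.3017 0.1719] tilt [ 0.005  0.002 -1.   ] j [0.4  0.56 1.62 0.   0.96 0.33]
```

Emit:
step_arm(
  plan=[
    {"offset": [-35.9,16.9,0],"turn": [0,0,0]},
    {"offset": [-35.9,16.9,0],"turn": [0,0,0]},
    {"offset": [-35.9,16.9,0],"turn": [0,0,0]},
    {"offset": [-35.9,16.9,0],"turn": [0,0,0]},
    {"offset": [-35.9,16.9,0],"turn": [0,0,0]},
    {"offset": [-35.9,16.9,0],"turn": [0,0,0]},
    {"offset": [0,0,30],"turn": [0,0,0]},
    {"offset": [0,0,0],"turn": [0,0,0]},
    {"offset": [0,0,0],"turn": [0,0,0]},
  ],
  gripper=1.0,
)

```text
time_s: 32.33
tcp_pos: [0.6666, 0.094, 0.139]
ee_rot: [0.682, 0.732, -0.0, -0.0]
contact_force: [0.1, 0.2, 0.0]
opening: 0.0856
grip_force: 0.0
```

```bash
python3 -c "
from h import *;go(.6677,.0943,.022,.0706)
from rig import capture
import cv2
s=capture('scene')['color'][:,:,::-1]
cv2.imwrite('pics/s7.png',cv2.resize(s[150:330,240:480],(800,600),interpolation=cv2.INTER_CUBIC))"
```

```text
t 32.33 turn 0.0 off [  0.3   1.1 117. ] tcp [0.6666 0.094  0.139 ] tilt [-0.  0. -1.] j [ 0.04  0.65  1.52  0.    0.97 -0.03]
```

View pics/s7.png

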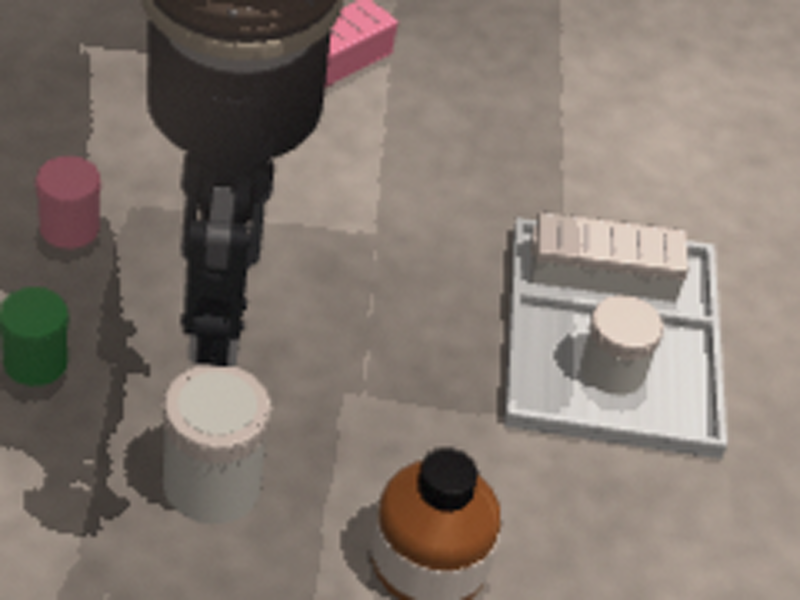

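The pot is upright in the wide compartment at (625,345). The gripper is aligned over the cup at (217,440), ready to descend.

Emit:
step_arm(
  plan=[
    {"offset": [0.3,1.1,40],"turn": [0,0,0]},
    {"offset": [0,0,40],"turn": [0,0,0]},
    {"offset": [0,0,25],"turn": [0,0,0]},
    {"offset": [0,0,11],"turn": [0,0,0]},
    {"offset": [0,0,0],"turn": [0,0,0]},
    {"offset": [0,0,0],"turn": [0,0,0]},
  ],
)

```text
time_s: 33.12
tcp_pos: [0.6684, 0.0941, 0.0241]
ee_rot: [0.682, 0.732, 0.001, 0.001]
contact_force: [-0.1, -0.1, 0.3]
opening: 0.0849
grip_force: 0.0
```

Emit:
step_arm(
  plan=[
    {"offset": [0,0,0],"turn": [0,0,0]},
    {"offset": [0,0,0],"turn": [0,0,0]},
    {"offset": [0,0,0],"turn": [0,0,0]},
    {"offset": [0,0,0],"turn": [0,0,0]},
    {"offset": [0,0,0],"turn": [0,0,0]},
  ],
  gripper=0.45,
)

```text
time_s: 33.75
tcp_pos: [0.6682, 0.0939, 0.0237]
ee_rot: [0.682, 0.732, 0.001, 0.0]
contact_force: [-1.1, -0.3, 4.7]
opening: 0.0526
grip_force: 61.2
```

Emit:
step_arm(
  plan=[
    {"offset": [0,0,-10],"turn": [0,0,0]},
    {"offset": [0,0,-40],"turn": [0,0,0]},
    {"offset": [0,0,-50],"turn": [0,0,0]},
    {"offset": [0,0,-60],"turn": [0,0,0]},
    {"offset": [0,0,0],"turn": [0,0,0]},
  ],
)

```text
time_s: 34.38
tcp_pos: [0.6694, 0.094, 0.1885]
ee_rot: [0.682, 0.732, 0.003, 0.003]
contact_force: [0.2, -0.3, -1.8]
opening: 0.0524
grip_force: 62.8
```

```bash
python3 -c "
from h import *;go(.5525,-.2597,.13,.0706)"
```

```text
t 34.38 turn -0.0 off [-344.6 -141.6   58.5] tcp [0.6694 0.094  0.1885] tilt [ 0.009  0.    -1.   ] j [ 0.04  0.6   1.48  0.    1.06 -0.03]
```

Emit:
step_arm(
  plan=[
    {"offset": [-38.3,-15.7,0],"turn": [0,0,0]},
    {"offset": [-38.3,-15.7,0],"turn": [0,0,0]},
    {"offset": [-38.3,-15.7,0],"turn": [0,0,0]},
    {"offset": [-38.3,-15.7,0],"turn": [0,0,0]},
    {"offset": [-38.3,-15.7,0],"turn": [0,0,0]},
    {"offset": [-38.3,-15.7,0],"turn": [0,0,0]},
    {"offset": [-38.3,-15.7,0],"turn": [0,0,0]},
    {"offset": [-38.3,-15.7,0],"turn": [0,0,0]},
    {"offset": [-38.3,-15.7,0],"turn": [0,0,0]},
    {"offset": [0,0,30],"turn": [0,0,0]},
    {"offset": [0,0,25],"turn": [0,0,0]},
    {"offset": [0,0,0],"turn": [0,0,0]},
  ],
)

```text
time_s: 35.88
tcp_pos: [0.5499, -0.2594, 0.1257]
ee_rot: [0.682, 0.731, -0.0, -0.002]
contact_force: [0.1, 0.3, -0.2]
opening: 0.0524
grip_force: 62.7
```

Emit:
step_arm(
  plan=[
    {"offset": [0,0,0],"turn": [0,0,0]},
    {"offset": [0,0,0],"turn": [0,0,0]},
  ],
)

```text
time_s: 36.12
tcp_pos: [0.5514, -0.2599, 0.1287]
ee_rot: [0.682, 0.732, 0.0, 0.001]
contact_force: [-0.0, -0.4, -1.3]
opening: 0.0528
grip_force: 62.8
```

```bash
python3 -c "
from h import *;go(.5525,-.2597,.0285,.0706)
from rig import capture
import cv2
c=capture('top')['color'][:,:,::-1]
cv2.imwrite('pics/s8.png',cv2.resize(c[130:280,310:460],(600,600),interpolation=cv2.INTER_CUBIC))"
```

```text
t 36.12 turn -0.0 off [1.000e-01 1.100e+00 1.002e+02] tcp [ 0.5514 -0.2599  0.1287] tilt [ 0.001 -0.001 -1.   ] j [-0.55  0.58  1.7   0.    0.85 -0.62]
```

View pics/s8.png

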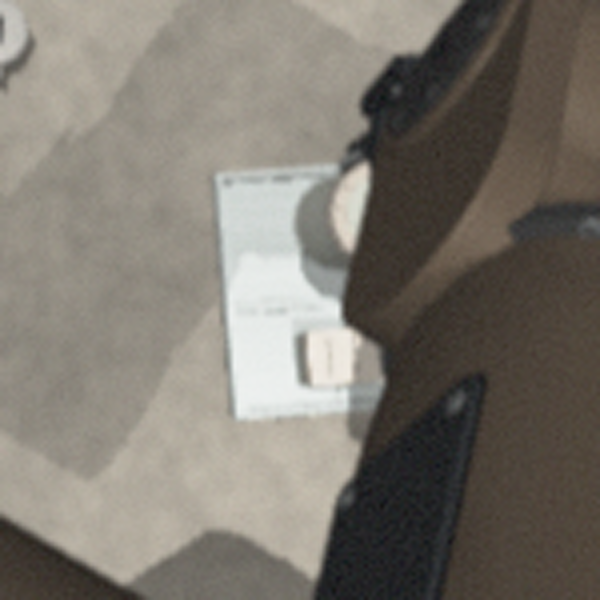

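The tray has not moved (corner at (216,175), raw (364,174), as before), and the cup is over it. Lowering now.

Emit:
step_arm(
  plan=[
    {"offset": [0,1.1,40],"turn": [0,0,0]},
    {"offset": [0,0,35],"turn": [0,0,0]},
    {"offset": [0,0,15],"turn": [0,0,0]},
    {"offset": [0,0,6],"turn": [0,0,0]},
    {"offset": [0,0,3.5],"turn": [0,0,0]},
    {"offset": [0,0,0],"turn": [0,0,0]},
    {"offset": [0,0,0],"turn": [0,0,0]},
  ],
)

```text
time_s: 37.05
tcp_pos: [0.5523, -0.2599, 0.0289]
ee_rot: [0.682, 0.732, 0.0, 0.001]
contact_force: [0.5, 0.2, -0.3]
opening: 0.0526
grip_force: 62.8
```

Emit:
step_arm(
  plan=[
    {"offset": [0,0,0],"turn": [0,0,0]},
    {"offset": [0,0,0],"turn": [0,0,0]},
    {"offset": [0,0,0],"turn": [0,0,0]},
    {"offset": [0,0,-30],"turn": [0,0,0]},
    {"offset": [0,0,-40],"turn": [0,0,0]},
    {"offset": [0,0,-40],"turn": [0,0,0]},
    {"offset": [0,0,-40],"turn": [0,0,0]},
    {"offset": [40,0,0],"turn": [0,0,0]},
    {"offset": [45,0,0],"turn": [0,0,0]},
    {"offset": [45,0,0],"turn": [0,0,0]},
    {"offset": [45,0,0],"turn": [0,0,0]},
    {"offset": [40,0,0],"turn": [0,0,0]},
  ],
  gripper=0.82,
)

```text
time_s: 38.55
tcp_pos: [0.5367, -0.0438, 0.1783]
ee_rot: [0.682, 0.732, 0.0, 0.0]
contact_force: [0.9, 0.1, 1.0]
opening: 0.0699
grip_force: 0.0
```

Emit:
step_arm(
  plan=[
    {"offset": [0,0,0],"turn": [0,0,0]},
    {"offset": [0,0,0],"turn": [0,0,0]},
  ],
)

```text
time_s: 38.8
tcp_pos: [0.5371, -0.0456, 0.1783]
ee_rot: [0.682, 0.732, 0.0, 0.0]
contact_force: [0.3, -0.6, 0.6]
opening: 0.0701
grip_force: 0.0
```

```bash
python3 -c "
from rig import capture
import cv2
c=capture('top')['color'][:,:,::-1];s=capture('scene')['color'][:,:,::-1]
cv2.imwrite('pics/s9.png',cv2.vconcat([cv2.resize(c[110:250,110:450],(680,280),interpolation=cv2.INTER_CUBIC),cv2.resize(s[150:290,60:400],(680,280),interpolation=cv2.INTER_CUBIC)]))"
```

```text
(no output)
```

View pics/s9.png

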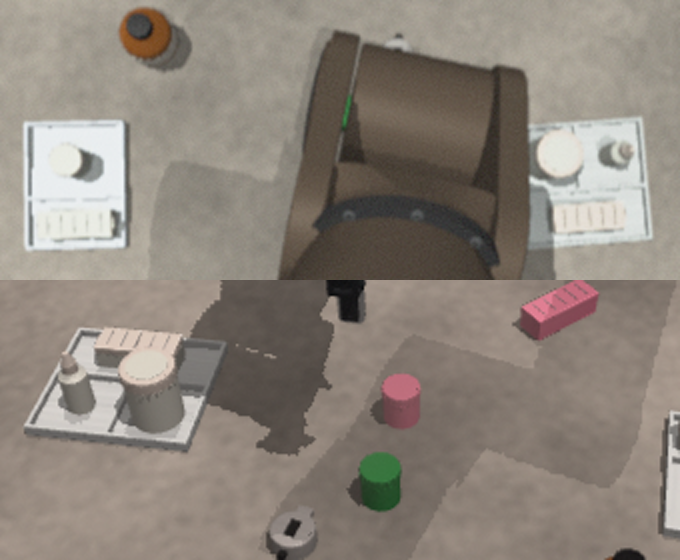

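Everything stands in its compartment, and the tally and amber bottle are in place. I'll hand in if the cup's measured position is within its bounds.

```bash
python3 -c "
from h import *
p=pt(110+559.5/2-.5,110+154.5/2-.5,.072);d=p-[.52343,-.30186];w=.0706
q=[d[0]*np.cos(w)+d[1]*np.sin(w),-d[0]*np.sin(w)+d[1]*np.cos(w)];print(q)
from rig import order
if abs(q[0]-.032)<.009 and abs(q[1]-.04)<.009: print(order.hand_in())"
```

```text
[np.float64(0.031412625704375495), np.float64(0.04195414718893015)]
the job is handed in; nothing more can be done
None
```

Both kits are made up and the job is handed in after about 39 s of robot time; the last pictures showed every item upright in its compartment and the tally counter and amber bottle where they were, but the hand-in returned no verdict.

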